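# Lock the hold-down bar over a sloping vial rack

## Robot

A 6-joint arm with a two-finger parallel gripper is mounted at the origin on the work surface. World frame = base frame: x ahead of the robot, y to its left, z up, the work surface at z = 0. Lengths are in m, angles in degrees, forces in N, time in s.
With the tool pointing down it reaches from about 0.35 to 0.95 m from the base axis. Payload 17.4 kg.
Tool frame: the origin (TCP) lies at the very end of the fingers, on their centre line; the grasp point (between the pads) lies behind it (grip_point_offset is the z of the grasp point in the tool frame, in m); z points along the fingers, x is the direction in which the jaws open and shut, and the axes are right-handed (so a half turn about z gives the same grasp; the last joint's range is limited). The gripper opens to 93 mm and grips with 3 to 60 N. Pads are 15 mm wide; open, the fingers measure 128 mm over their backs; the gripper's body (75 mm by 188 mm) begins 65 mm behind the grasp point.
Start: joints at [71.173, 6.646, 82.598, -0, 90.757, -2.166], TCP at [0.194, 0.647, 0.219] pointing down, gripper open.
Joint ranges: [-162.19, 162.19], [-47.58, 125.68], [4.15, 143.07], [-65.23, 245.23], [0.69, 171.88], [-170.13, 170.13]. Speed limits (degrees/s): [108.29, 108.29, 127.2, 180, 180, 180].

## Interface

Orientations are given as [roll, pitch, yaw] about the fixed x, y, z axes, in that order (R = Rz(yaw) Ry(pitch) Rx(roll)).
In Python, from rig import * gives the robot as it stands. The module is installed in compiled form; this text tells all that it offers.
- The arm moves only by the tool jog_arm, never from a script. Its argument "series" is a list that holds one entry, the list of rows, each a list of 7 numbers: the shift along the world's x, y, z as a fraction of full scale, then the turn, a rotation vector about the world's x, y, z as a fraction of full scale, then the gripper's target within -1 to 1 (shut at 1, half-way at 0, fully open at -1). In form: [[[dx, dy, dz, rx, ry, rz, gripper], ...]]. A call has 1 to 10 rows; each row is the pose to reach, as a shift and turn from the pose measured when the call began; what a row does not reach only later rows make up. Full scale, the value 1, is 30 cm for a shift and 45 degrees for a turn. A row lasts 1/10 s, in which the tool goes at most 50 mm and 8.59 degrees, less where a joint would pass 70% of its speed; a pose out of reach is approached as far as the arm can. A call with a number of a shift or a turn outside -1 to 1 is refused whole. A call with a gripper value outside its range is refused whole. The fingers move at their own pace and stop on an object; "grip_force" is the grip in N (left out, the last holds). Time passes only in rows, so rows that repeat a pose let the fingers close. It gives the time, the measured TCP pose, the force and the opening at its end, in the units of the state.
- observe(): the state, without advancing time (a new reading comes with each control period).
- capture(name): name is "scene" or "top" or "wrist"; returns a dict with "img" (480x640x3 uint8, red, green, blue), "vfov" (degrees; the focal length in pixels is half the picture's height over the tangent of half this angle, whatever the lens; pixels are square), "cx", "cy" (the principal point, pixels), "dist" ([k1, k2, p1, p2, k3] as OpenCV has them; the pictures are not rectified), "rvec" (rotation vector, rad) and "tvec" (3), from world to camera coordinates, as OpenCV has them; the wrist camera has in their place "T_tool_cam" (4x4, takes a point from camera to tool coordinates, whose origin is the TCP and whose axes are the tool frame's). Camera axes: x right, y down, z forward; pixel columns grow to the right and rows downward; lengths in m; the calibration is good to about 2 mm. A picture is of the moment at which its call begins: read the wrist's pose just before it. There is no depth.
- close_job(): hands the job in, once; it reports no verdict.
The state is a dict: "t": time; "qpos": joint angles; "dq": joint speeds; "effort": joint torques, N m; "tcp_pos": TCP position; "tcp_rot": TCP orientation; "ft_force": force on the tool from outside, world axes, zero at the start; "moment": the same for the moment, N m; "finger_gap": opening from 0.0 (shut) to 1.0 (fully open).
Only numpy, scipy, OpenCV 4.12 (cv2) and the standard library are available. Lean on these libraries where they do the work, as an engineer would, in place of code of your own. Each camera call takes 0.05 s, during which the arm holds its last target. There are 200 camera calls.

## Task

The capped vials in the sloping rack need their hold-down bar. Pick the steel bar off the green draining board by its blue handle, lay it gently, flat to the slope, into the open halves of the slots on the rack's two end blocks, then slide it to the left (seen from the robot) so that its cross-pieces go under the red hooks as far as the stops, and let go of it. Do not knock over or push away the bottles, beaker and pipette standing about.

Things in the scene. Friction and masses are not known exactly. Their poses are not given: they have to be found in the camera images.
- bar: Loose hold-down bar, about 0.22 kg, on the draining board: steel strip 16 wide (x), 250 long (y), 6 mm thick, with two cross-pieces 38 (x) by 14 (y) by 6 mm centred at y = -100 and +100 mm; on top a blue handle fin 12 wide (x), 90 long (y), from 6 to 40 mm above the underside. Origin: centre of the underside; z up. Same after a half turn about z.
- bar_handle (a point): The point to grip on the blue handle: 30 mm above the centre of the bar's underside.
- deck: Tilted top of the fixed vial rack, sloping 25 degrees. z: square to the slope, up and towards the robot; x: up the slope, away from the robot; y: level, to the left seen from the robot. Origin: on the seat plane (z = 0), 105 mm above the bench, where the centre of the bar's underside lies when fully home, bar and deck axes then parallel (or a half turn about z).
- lay_point (a point): Where the centre of the bar's underside goes when first laid down: deck (0, -22, 0) mm. Both cross-pieces are then in the open halves of the slots, 6 mm short of the hooks. From here the bar slides 22 mm along deck +y to home, where the cross-pieces meet the red stops under the hooks' far ends.
- right_block (a point): Centre of the right aluminium end block's seat face, deck (0, -112.5, 0) mm. The seat runs from deck y = -140 to -85 mm, between side walls 9 mm high at x = -22 and +22 mm: a slot 44 mm wide for a cross-piece. Its right end is open.
- left_block (a point): The same on the left end block, deck (0, 87.5, 0) mm; the seat runs from deck y = 60 to 115 mm. Between the blocks stand five white vial caps, 19 mm across, from y = -74 to 54 mm, their tops 3 mm below the seat plane.
- right_hooks (a point): Middle between the pair of red hooks over the right slot, deck (0, -98, 9) mm. They reach inward from both walls at y = -109 to -87 mm, leaving 24 mm between them for the strip; undersides 9 mm, tops 15 mm above the seat.
- left_hooks (a point): The same over the left slot, deck (0, 102, 9) mm; these hooks run from y = 91 to 113 mm.
- rack: The rack's fixed base on the bench: a grey plate from x = -53 to 97 and y = -145 to 120 mm, 8 mm thick. Origin on the bench, straight under the deck's origin; z up; x and y as the deck's but level.
- board: Fixed green draining board, 110 (x) by 280 (y) by 10 mm thick, on which the bar lies. Origin: centre of its underside, on the bench.
- beaker: Empty glass beaker, 64 mm across, 75 mm high; origin at the centre of its underside. Leave alone.
- amber_bottle: Small amber jar with black cap, 38 mm across, about 70 mm high; origin at the centre of its underside. Leave alone.
- white_bottle: White reagent bottle, 76 mm across, 170 mm high; origin at the centre of its underside. Leave alone.
- sample_bottle: White sample bottle with blue cap, 60 mm across, 110 mm high; origin at the centre of its underside. Leave alone.
- pipette: White pipette with blue button lying on the bench, about 285 mm long along its x (from -105 to +180 mm), 26 mm high; origin under its thick half. Leave alone.

How it is judged (in metres and radians):
On the way:
1. the bar lies in the open halves of both slots, flat to the slope, short of the hooks (x of bar in the frame of deck between -0.007 and 0.007 m and y of bar in the frame of deck between -0.038 and -0.011 m and z of bar in the frame of deck between -0.003 and 0.004 m and angle between the z axis of bar and the z axis of deck, either way round below 0.08 rad and angle between the y axis of bar and the y axis of deck, either way round below 0.08 rad), for 0.1 s.
At the end, for the whole second after the job is handed in: The bar rests in both slots with its cross-pieces under the red hooks: its underside's centre within 5 mm of home along the slot, within 7 mm across it, between 3 mm below and 4 mm above the seat plane, level with the deck within 0.08 rad in slope and direction, at rest and released (x of bar in the frame of deck between -0.007 and 0.007 m and y of bar in the frame of deck between -0.005 and 0.005 m and z of bar in the frame of deck between -0.003 and 0.004 m and angle between the z axis of bar and the z axis of deck, either way round below 0.08 rad and angle between the y axis of bar and the y axis of deck, either way round below 0.08 rad and linear speed of bar below 0.02 m/s and contact force between bar and the fingers below 0.2 N); the robot touches nothing.
It fails at once if the bar is dropped or rammed into the rack (faster than 0.4 m/s within 50 mm of its seat) (linear speed of bar above 0.4 m/s and x of bar in the frame of deck between -0.04 and 0.04 m and y of bar in the frame of deck between -0.1 and 0.1 m and z of bar in the frame of deck between -0.05 and 0.05 m).
It fails at once if a bystander is pushed more than 30 mm away (distance of any of beaker, amber_bottle, white_bottle, sample_bottle, pipette from where it was at the start of the episode above 0.03 m).
It fails at once if a bottle or the beaker is knocked over (angle between any of beaker, amber_bottle, white_bottle, sample_bottle's own z axis and vertical above 0.6 rad).
It also fails if it takes over 48 s, if anything falls off the work surface, if the arm or the gripper's body presses on something with over 40 N, if the wrist force passes 120 N, or if a joint passes its speed limit or range.

## Working session

There is one attempt and no reset: what is moved stays moved. The work goes in short steps, Python scripts to look and compute and a tool call to move; the robot and the scene stay as the last step left them, time stands still between calls to the robot, and variables do not carry over. Pictures are saved under pics/ and viewed, about 8 in all and at most 12, crops included, and the job is handed in when it is done.

Besides the shell and the picture viewer there is one more tool, called after ">>>" by a JSON object that holds its "op" and its "data". jog_arm: Moves the arm, as the interface text tells. Its arguments: {"type":"object","properties":{"series":{"type":"array"},"grip_force":{"type":"number"}},"required":["series"]}

```bash
mkdir -p pics; cat > h.py <<'E'
from rig import *
import numpy as np, cv2
from scipy.spatial.transform import Rotation as R
def K(c):
    f=240/np.tan(np.radians(c['vfov'])/2); return np.array([[f,0,c['cx']],[0,f,c['cy']],[0,0,1.]])
def ext(c,s=None):
    "camera->world R, origin"
    if 'rvec' in c:
        r=cv2.Rodrigues(np.array(c['rvec'],float))[0]; return r.T,-r.T@np.array(c['tvec'],float).ravel()
    T=np.array(c['T_tool_cam']); Rt=R.from_euler('xyz',s['tcp_rot'],degrees=True).as_matrix()
    return Rt@T[:3,:3], Rt@T[:3,3]+np.array(s['tcp_pos'])
def rays(c,px,s=None):
    u=cv2.undistortPoints(np.array(px,float).reshape(-1,1,2),K(c),np.array(c['dist'],float)).reshape(-1,2)
    r,o=ext(c,s); d=np.c_[u,np.ones(len(u))]@r.T; return o,d
def onplane(c,px,z,s=None):
    o,d=rays(c,px,s); z=np.asarray(z,float); return o+d*((z-o[2])/d[:,2])[:,None]
def project(c,P,s=None):
    r,o=ext(c,s); p=(np.atleast_2d(P)-o)@r
    return cv2.projectPoints(p,np.zeros(3),np.zeros(3),K(c),np.array(c['dist'],float))[0].reshape(-1,2)
def save(c,n,crop=None,k=1):
    im=c['img'][:,:,::-1]
    if crop: x0,y0,x1,y1=crop; im=cv2.resize(im[y0:y1,x0:x1],None,fx=k,fy=k,interpolation=cv2.INTER_CUBIC)
    cv2.imwrite('pics/'+n+'.png',im)
E
python3 - <<'E'
from h import *
print(observe())
for n in('scene','top'):
    c=capture(n); save(c,n+'0'); print(n,ext(c)[1],c['vfov'],c['dist'])
c=capture('wrist');print(c['T_tool_cam'],c['vfov'])
import rig
print(getattr(rig,'grip_point_offset',None),[x for x in dir(rig) if x[0]!='_'])
E
```

```text
{'t': 0.0, 'qpos': array([ 7.11734803e+01,  6.67205035e+00,  8.26360372e+01, -1.21156824e-03,
        9.07571579e+01, -2.16632871e+00]), 'dq': array([ 0.00240687, -0.04046421, -0.05107979, -0.04249449,  0.00827595,
        0.11973606]), 'effort': array([ 1.31448356e-03, -7.21264958e+01, -6.22612524e+01,  7.80636538e-02,
        2.39106867e-02, -1.67882986e-04]), 'tcp_pos': array([0.19347086, 0.64645586, 0.21792644]), 'tcp_rot': array([-1.79998744e+02,  6.52446363e-02,  7.33397944e+01]), 'ft_force': array([0.06496592, 0.20222984, 0.15769335]), 'moment': array([-0.02357417, -0.00860336, -0.01644077]), 'finger_gap': 0.9993052786941896}
scene [1.1420796  0.20809644 0.67718241] 56.327547594926216 [-0.06331271  0.          0.          0.          0.        ]
top [ 0.41300989 -0.01768239  1.05554004] 57.890167328240075 [-0.0827164  0.         0.         0.         0.       ]
[[ 9.99999735e-01 -7.01638903e-04 -1.95318058e-04  3.88215871e-04]
 [ 7.28287366e-04  9.65766663e-01  2.59411299e-01 -7.16532622e-02]
 [ 6.61860916e-06 -2.59411373e-01  9.65766918e-01 -1.65654713e-01]
 [ 0.00000000e+00  0.00000000e+00  0.00000000e+00  1.00000000e+00]] 64.41298628304747
-0.0188 ['PlanningError', 'capture', 'close_job', 'grip_point_offset', 'observe']
```

View pics/scene0.png

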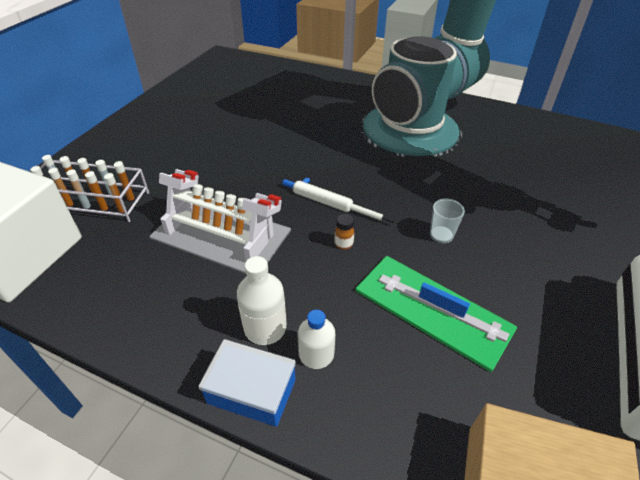

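View pics/top0.png

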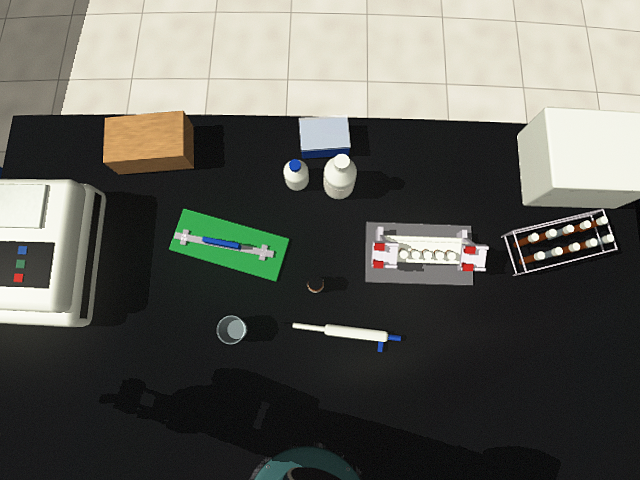

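The scene view shows the board with the bar and its blue handle at about (445,300), and the rack at about (220,215). The top view shows the handle at (222,242), the rack plate from (365,222) to (475,285), and the beaker, amber jar, pipette and bottles all clear of the board. Next I measure by colour.

```bash
cat > m.py <<'E'
from h import *
def hsv(c): return cv2.cvtColor(c['img'],cv2.COLOR_RGB2HSV)
def mask(c,kind):
    h=hsv(c)
    if kind=='red': return cv2.inRange(h,(0,130,90),(8,255,255))|cv2.inRange(h,(172,130,90),(180,255,255))
    if kind=='blue': return cv2.inRange(h,(100,130,40),(125,255,255))
    if kind=='green': return cv2.inRange(h,(50,120,60),(75,255,255))
def blobs(m,box=None,amin=15):
    if box: z=np.zeros_like(m);x0,y0,x1,y1=box;z[y0:y1,x0:x1]=m[y0:y1,x0:x1];m=z
    n,l,st,ce=cv2.connectedComponentsWithStats(m)
    return [(st[i,4],ce[i],np.argwhere(l==i)[:,::-1]) for i in range(1,n) if st[i,4]>=amin]
def tri(ca,pa,cb,pb):
    oa,da=rays(ca,[pa]);ob,db=rays(cb,[pb]);da=da[0]/np.linalg.norm(da);db=db[0]/np.linalg.norm(db)
    t=np.linalg.lstsq(np.c_[da,-db],ob-oa,rcond=None)[0];A=oa+t[0]*da;B=ob+t[1]*db
    return (A+B)/2,np.linalg.norm(A-B)
E
python3 - <<'E'
from m import *
s=capture('scene');t=capture('top')
print('tcp px top',project(t,[observe()['tcp_pos'],[0,0,0]]))
for c,box in((t,(160,190,300,300)),(s,(340,240,530,380))):
    for k,z in(('green',.01),('blue',.05)):
        b=max(blobs(mask(c,k),box),key=lambda q:q[0])
        w=onplane(c,b[2],z)[:,:2]
        r=cv2.minAreaRect((w*1000).astype(np.float32)); print(k,b[0],b[1],r, w.mean(0))
for n,c,box in(('t',t,(360,215,495,290)),('s',s,(150,160,300,260))):
    for b in blobs(mask(c,'red'),box,8): print(n,b[0],b[1],b[2].min(0),b[2].max(0))
h=hsv(t)
g=cv2.inRange(h,(0,0,80),(180,60,160)); b=max(blobs(g,(355,215,500,295)),key=lambda q:q[0])
print('plate',b[0],cv2.minAreaRect((onplane(t,b[2],.008)[:,:2]*1000).astype(np.float32)))
save(t,'topc',(355,205,495,295),5.5)
E
```

```text
tcp px top [[-23.75630071 423.87485105]
 [306.88336725 506.43001841]]
green 4132 [230.29501452 244.24249758] ((601.5387573242188, 210.25021362304688), (280.7663879394531, 111.97885131835938), 75.09722900390625) [0.6006613  0.20561021]
blue 225 [221.52444444 242.49777778] ((597.2073364257812, 218.4690704345703), (94.1329574584961, 14.528000831604004), 80.13043975830078) [0.59684302 0.21771497]
green 5689 [435.6006328  314.41501143] ((605.6483154296875, 208.20558166503906), (281.99871826171875, 116.91844940185547), 75.04341125488281) [0.61749719 0.21299162]
blue 770 [443.57402597 299.63116883] ((613.1884155273438, 219.0015869140625), (89.21214294433594, 35.484474182128906), 80.34553527832031) [0.61351633 0.22090851]
t 77 [379.19480519 246.33766234] [374 243] [384 250]
t 79 [469.63291139 249.63291139] [464 246] [475 253]
t 73 [377.76712329 263.73972603] [373 260] [383 267]
t 77 [467.31168831 266.77922078] [462 263] [473 270]
s 72 [191.04166667 173.41666667] [185 170] [197 179]
s 56 [178.44642857 175.85714286] [172 173] [184 180]
s 82 [274.1097561  198.26829268] [268 194] [280 204]
s 56 [264.14285714 202.03571429] [258 199] [270 205]
plate 3243 ((589.8137817382812, -276.54534912109375), (301.8592529296875, 151.0174102783203), 89.10684204101562)
```

View pics/topc.png

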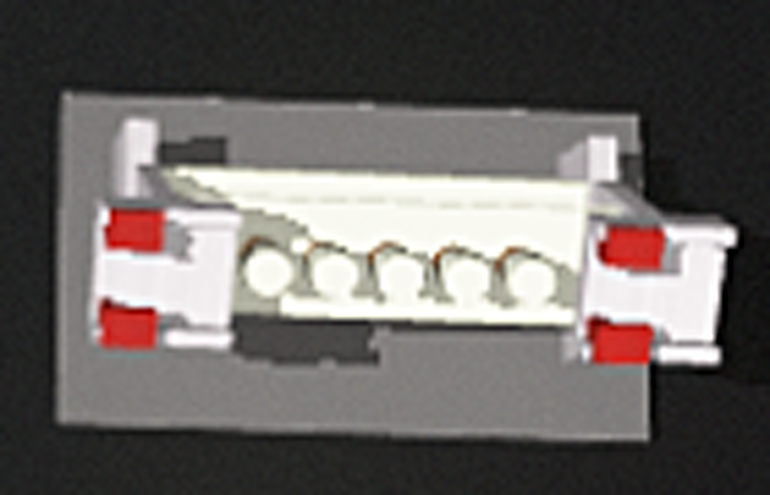

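The crop shows the hooks as four red patches, the left pair at about (379,246) and (378,264) in the full image and the right pair at (470,250) and (467,267). The open halves are on the right, as described. Next I triangulate the hooks.

```bash
python3 - <<'E'
from m import *
s=capture('scene');t=capture('top')
T=[(379.19,246.34),(377.77,263.74),(469.63,249.63),(467.31,266.78)] # L+,L-,R+,R-
S=[(264.14,202.04),(274.11,198.27),(178.45,175.86),(191.04,173.42)]
P=[]
for a,b in zip(T,S):
    p,e=tri(t,a,s,b);P.append(p);print(p.round(4),e.round(4))
P=np.array(P)
def deck(L,Rr,tag):
    d=L-Rr; yaw=np.arctan2(-d[0],d[1]); m=(L+Rr)/2
    Rz=R.from_euler('z',yaw).as_matrix(); D=Rz@R.from_euler('y',-25,degrees=True).as_matrix()
    o=m-D@np.array([0,.002,.013]); print(tag,'yaw',np.degrees(yaw).round(2),'len',np.linalg.norm(d).round(4),'origin',o.round(4))
deck(P[:2].mean(0),P[2:].mean(0),'tri')
for c,Q,n in((t,T,'top'),(s,S,'scene')):
    z=.105+.013*np.cos(np.radians(25))+.017*np.sin(np.radians(25))*np.array([1,-1,1,-1])
    W=onplane(c,Q,z); deck(W[:2].mean(0),W[2:].mean(0),n)
# bar in the top by handle
for c,px in((t,(221.5,242.5)),(s,(443.57,299.63))): print(onplane(c,[px],[.045]))
print(tri(t,(221.5,242.5),s,(443.57,299.63)))
# bystanders coarse
for n,px,z in(('beaker',(231,330),.04),('amber',(315,285),.06),('white',(342,160),.17),('sample',(295,165),.11),('pip',(355,333),.015)): print(n,onplane(t,[px],[z]).round(3))
E
```

```text
[ 0.5832 -0.1453  0.1244] 0.0007
[ 0.5472 -0.1443  0.1067] 0.0003
[ 0.5806 -0.3454  0.1241] 0.001
[ 0.5447 -0.3444  0.1062] 0.0
tri yaw -0.72 len 0.2001 origin [ 0.5694 -0.2469  0.1036]
top yaw -0.75 len 0.1997 origin [ 0.5691 -0.2463  0.105 ]
scene yaw -0.62 len 0.1993 origin [ 0.5709 -0.246   0.105 ]
[[0.59774002 0.21888237 0.045     ]]
[[0.60942824 0.22124071 0.045     ]]
(array([0.59982635, 0.22151129, 0.03361888]), np.float64(7.033837142185492e-05))
beaker [[0.394 0.185 0.04 ]]
amber [[ 0.501 -0.006  0.06 ]]
white [[ 0.763 -0.059  0.17 ]]
sample [[0.772 0.046 0.11 ]]
pip [[ 0.394 -0.103  0.015]]
```

>>> {"op": "jog_arm", "data": {"series": [[[0.04,-0.12,0,0,0,-0.12,-1],[0.08,-0.25,0,0,0,-0.3,-1],[0.13,-0.4,0,0,0,-0.48,-1],[0.18,-0.55,0,0,0,-0.65,-1],[0.23,-0.7,0,0,0,-0.8,-1],[0.28,-0.85,0,0,0,-0.93,-1],[0.33,-1,0,0,0,-0.93,-1],[0.33,-1,0,0,0,-0.93,-1]]]}}

```text
t: 1.15
tcp_pos: [0.2938, 0.3431, 0.2191]
tcp_rot: [180.0, -0.1, 31.3]
ft_force: [0.1, 0.9, -0.1]
finger_gap: 1.006
```

>>> {"op": "jog_arm", "data": {"series": [[[0.14,-0.06,0,0,0,-0.12,-1],[0.28,-0.12,0,0,0,-0.28,-1],[0.43,-0.18,0,0,0,-0.45,-1],[0.58,-0.24,0,0,0,-0.62,-1],[0.72,-0.3,0,0,0,-0.78,-1],[0.86,-0.36,-0.05,0,0,-0.9,-1],[1,-0.415,-0.1,0,0,-0.916,-1],[1,-0.415,-0.1,0,0,-0.916,-1],[1,-0.415,-0.1,0,0,-0.916,-1]]]}}

```text
t: 2.05
tcp_pos: [0.594, 0.2186, 0.188]
tcp_rot: [179.9, 0.0, -10.0]
ft_force: [-0.4, -0.4, 0.3]
finger_gap: 1.002
```

```bash
python3 - <<'E'
from m import *
o=observe();c=capture('wrist');save(c,'w1');print(o['tcp_pos'],o['tcp_rot'],o['dq'].round(1))
for b in blobs(mask(c,'blue'),None,300):
    w=onplane(c,b[2],.05,o)[:,:2]; r=cv2.minAreaRect((w*1000).astype(np.float32)); print(b[0],b[1],r)
E
```

```text
[0.59404067 0.21862284 0.18801965] [ 1.79936642e+02  2.17681300e-02 -9.99050456e+00] [ 1.5 -2.6  0.5 -0.1  0.3  0.1]
1498 [333.5787717  218.56074766] ((600.3548583984375, 222.8673095703125), (90.0250015258789, 10.831307411193848), 80.4847412109375)
```

View pics/w1.png

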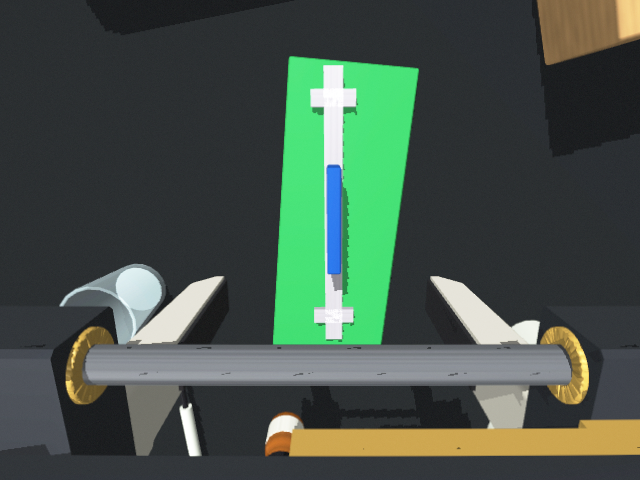

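The wrist view shows the bar between the open jaws, with the handle from (334,166) to (334,273), and nothing under the fingers. The handle centre is at about (0.600, 0.222) with yaw -9.6°. Now I descend.

>>> {"op": "jog_arm", "data": {"series": [[[0.02,0.01,-0.1,0,0,0.009,-1],[0.02,0.01,-0.23,0,0,0.009,-1],[0.02,0.01,-0.36,0,0,0.009,-1],[0.02,0.01,-0.47,0,0,0.009,-1],[0.02,0.01,-0.53,0,0,0.009,-1],[0.02,0.01,-0.553,0,0,0.009,-1],[0.02,0.01,-0.553,0,0,0.009,-1],[0.02,0.01,-0.553,0,0,0.009,0.5],[0.02,0.01,-0.553,0,0,0.009,1],[0.02,0.01,-0.553,0,0,0.009,1]]], "grip_force": 30}}

```text
t: 3.1
tcp_pos: [0.6001, 0.2223, 0.0243]
tcp_rot: [-180.0, -0.1, -9.5]
ft_force: [0.1, 0.6, -0.6]
finger_gap: 0.791
```

>>> {"op": "jog_arm", "data": {"series": [[[0,0,0,0,0,0,1],[0,0,0,0,0,0,1],[0,0,0,0,0,0,1],[0,0,0,0,0,0,1],[0,0,0,0,0,0,1],[0,0,0,0,0,0,1]]], "grip_force": 30}}

```text
t: 3.7
tcp_pos: [0.6001, 0.2223, 0.0243]
tcp_rot: [-180.0, -0.1, -9.5]
ft_force: [-0.5, 0.1, 0.7]
finger_gap: 0.275
```

>>> {"op": "jog_arm", "data": {"series": [[[0,0,0,0,0,0,1],[0,0,0,0,0,0,1],[0,0,0,0,0,0,1],[0,0,0,0,0,0,1],[0,0,0,0,0,0,1]]], "grip_force": 40}}

```text
t: 4.2
tcp_pos: [0.6001, 0.2223, 0.0243]
tcp_rot: [-180.0, -0.1, -9.5]
ft_force: [0.7, 0.7, 0.5]
finger_gap: 0.129
```

>>> {"op": "jog_arm", "data": {"series": [[[0,0,0.03,0,0,0,1],[0,0,0.08,0,0,0,1],[0,0,0.15,0,0,0,1],[0,0,0.23,0,0,0,1],[0,0,0.32,0,0,0,1],[0,0,0.42,0,0,0,1],[0,0,0.52,0,0,0,1],[0,0,0.6,0,0,0,1],[0,0,0.65,0,0,0,1],[0,0,0.65,0,0,0,1]]], "grip_force": 40}}

```text
t: 5.2
tcp_pos: [0.6006, 0.2224, 0.2222]
tcp_rot: [-179.9, -0.3, -9.5]
ft_force: [-0.5, 0.2, -1.9]
finger_gap: 0.125
```

```bash
python3 - <<'E'
from m import *
o=observe();c=capture('wrist');save(c,'w2');print(o['tcp_pos'],o['tcp_rot'],o['finger_gap'],o['ft_force'])
E
```

```text
[0.60062926 0.22244765 0.22220274] [-179.88363201   -0.31716225   -9.53327145] 0.12518695688793524 [-0.54316157  0.18315846 -1.89780059]
```

View pics/w2.png

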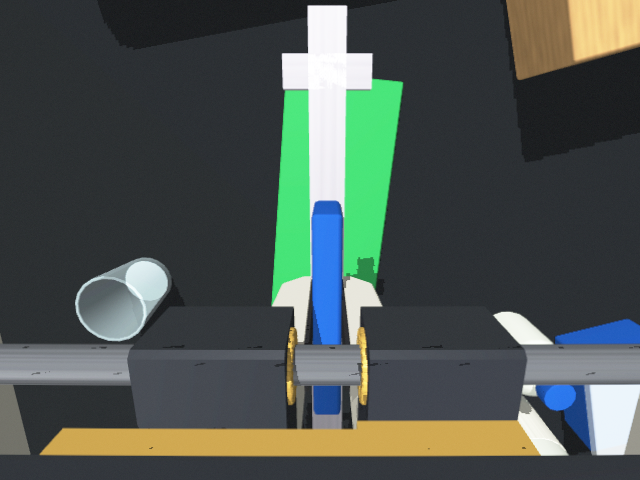

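The bar is held. The strip end is at (327,6), the cross-piece spans rows 53–89, and the handle's far end is at about (327,202). I work out the bar's offset in the tool frame, then the placing pose.

```bash
python3 - <<'E'
from m import *
o=observe();c=capture('wrist')
T=np.array(c['T_tool_cam'])
def pl(px,z):
    u=cv2.undistortPoints(np.array(px,float).reshape(-1,1,2),K(c),np.array(c['dist'],float)).reshape(-1,2)
    d=np.c_[u,np.ones(len(u))]@T[:3,:3].T; return T[:3,3]+d*((z-T[2,3])/d[:,2])[:,None]
for z in(.0055,.0085):
    print(z,pl([(327.5,6),(327.5,53),(327.5,89),(283,71),(372,71),(309,20),(347,20)],z)[:,:2].round(4).tolist())
print('handle',pl([(327,202),(315,203),(340,203)],-.0257)[:,:2].round(4).tolist())
D=R.from_euler('zy',[-.7,-25],degrees=True)  # Rz*Ry intrinsic
o0=np.array([.5695,-.2465,.105]); Dm=D.as_matrix(); print(Dm.round(4))
tool=D*R.from_euler('x',180,degrees=True); print('tool rpy',tool.as_euler('xyz',degrees=True))
cur=R.from_euler('xyz',o['tcp_rot'],degrees=True); print('rotvec/45',np.degrees((tool*cur.inv()).as_rotvec())/45)
# step: yaw first
for yb in(0,):
  for y,z in((-.022,.06),(-.022,.02),(-.022,0),(0,0)): print(y,z,(o0+Dm@[0,y,z+.0143]).round(4))
E
```

```text
0.0055 [[0.0005, -0.1227], [0.0005, -0.1053], [0.0005, -0.0914], [-0.0181, -0.0985], [0.019, -0.0984], [-0.007, -0.1176], [0.0084, -0.1176]]
0.0085 [[0.0005, -0.1236], [0.0005, -0.1059], [0.0005, -0.0917], [-0.0184, -0.0989], [0.0193, -0.0989], [-0.0071, -0.1184], [0.0085, -0.1184]]
handle [[0.0002, -0.0486], [-0.0043, -0.0482], [0.005, -0.0482]]
[[ 0.9062  0.0111 -0.4226]
 [-0.0122  0.9999  0.    ]
 [ 0.4226  0.0052  0.9063]]
tool rpy [-179.67359629  -24.99800608   -0.77235619]
rotvec/45 [-0.04353711 -0.54999128  0.19298468]
-0.022 0.06 [ 0.5379 -0.2685  0.1722]
-0.022 0.02 [ 0.5548 -0.2685  0.136 ]
-0.022 0 [ 0.5632 -0.2685  0.1178]
0 0 [ 0.5635 -0.2465  0.118 ]
```

>>> {"op": "jog_arm", "data": {"series": [[[-0.01,-0.05,0.01,-0.002,-0.02,0.008,1],[-0.02,-0.13,0.02,-0.005,-0.05,0.02,1],[-0.03,-0.23,0.03,-0.008,-0.09,0.03,1],[-0.04,-0.34,0.03,-0.011,-0.13,0.05,1],[-0.05,-0.45,0.03,-0.014,-0.17,0.06,1],[-0.06,-0.56,0.03,-0.017,-0.21,0.075,1],[-0.08,-0.68,0.03,-0.02,-0.25,0.09,1],[-0.1,-0.8,0.03,-0.022,-0.27,0.096,1],[-0.1,-0.9,0.03,-0.022,-0.275,0.0965,1],[-0.1,-0.9,0.03,-0.022,-0.275,0.0965,1]]], "grip_force": 50}}

```text
t: 6.3
tcp_pos: [0.5687, -0.0512, 0.2264]
tcp_rot: [-179.5, -12.5, -5.4]
ft_force: [-0.3, 0.2, -2.6]
finger_gap: 0.126
```

```bash
cat > plan.py <<'E'
from m import *
import sys
def go(y,z,o0=(.5695,-.2465,.105),yaw=-.7,x=0):
    D=R.from_euler('ZY',[yaw,-25],degrees=True); o=observe(); cur=R.from_euler('xyz',o['tcp_rot'],degrees=True)
    tool=D*R.from_euler('x',180,degrees=True)
    p=np.array(o0)+D.as_matrix()@[x,y+.001,z+.0145]
    print('at',o['tcp_pos'].round(4),o['tcp_rot'].round(2),'F',o['ft_force'].round(1),'target',p.round(4),'shift/.3',((p-o['tcp_pos'])/.3).round(4),'rot/45',(np.degrees((tool*cur.inv()).as_rotvec())/45).round(4))
    b=D.as_matrix().T@(o['tcp_pos']-np.array(o0))-[0,.001,.0145]; print('bar est. in deck',b.round(4))
if __name__=='__main__': go(*map(float,sys.argv[1:3]))
E
python3 plan.py -.022 .1
```

```text
at [ 0.5687 -0.0512  0.2264] [-179.46  -12.45   -5.4 ] F [-0.3  0.2 -2.6] target [ 0.5209 -0.2669  0.2088] shift/.3 [-0.1594 -0.7189 -0.0589] rot/45 [-0.0263 -0.2779  0.1001]
bar est. in deck [0.0484 0.1942 0.0969]
```

>>> {"op": "jog_arm", "data": {"series": [[[-0.01,-0.05,0,-0.002,-0.02,0.008,1],[-0.025,-0.13,0,-0.005,-0.05,0.02,1],[-0.05,-0.23,0,-0.009,-0.09,0.03,1],[-0.075,-0.34,0,-0.013,-0.13,0.05,1],[-0.1,-0.45,0,-0.017,-0.17,0.065,1],[-0.13,-0.56,0,-0.021,-0.22,0.08,1],[-0.16,-0.66,-0.02,-0.025,-0.26,0.095,1],[-0.16,-0.72,-0.04,-0.026,-0.278,0.1,1],[-0.16,-0.72,-0.06,-0.026,-0.278,0.1,1],[-0.16,-0.72,-0.06,-0.026,-0.278,0.1,1]]], "grip_force": 50}}

```text
t: 7.3
tcp_pos: [0.5199, -0.2669, 0.2065]
tcp_rot: [-179.9, -24.9, -0.8]
ft_force: [0.3, 0.3, -2.4]
finger_gap: 0.123
```

```bash
python3 plan.py -.022 .04; python3 - <<'E'
from m import *
c=capture('wrist');save(c,'w3')
s=capture('scene'); a=cv2.resize(s['img'][130:290,130:310],None,fx=3.3,fy=3.3,interpolation=cv2.INTER_CUBIC)
cv2.imwrite('pics/s3.png',a[:,:,::-1])
E
```

```text
at [ 0.5199 -0.2669  0.2065] [-179.9   -24.87   -0.79] F [ 0.3  0.3 -2.4] target [ 0.5462 -0.2672  0.1544] shift/.3 [ 0.0876 -0.0012 -0.1737] rot/45 [-0.002 -0.003  0.001]
bar est. in deck [-0.0018 -0.022   0.0983]
```

View pics/w3.png

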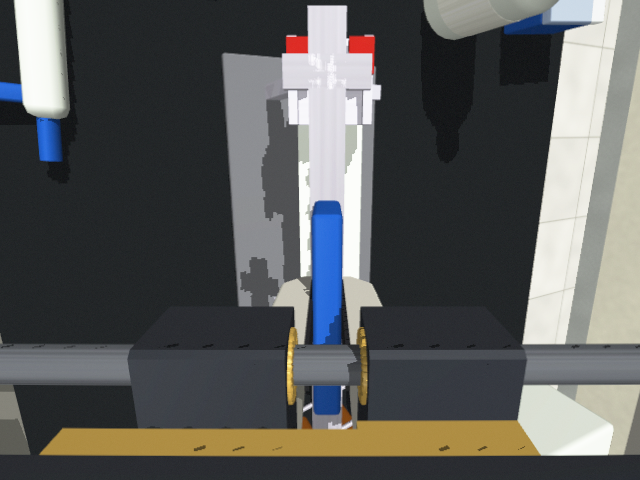

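View pics/s3.png

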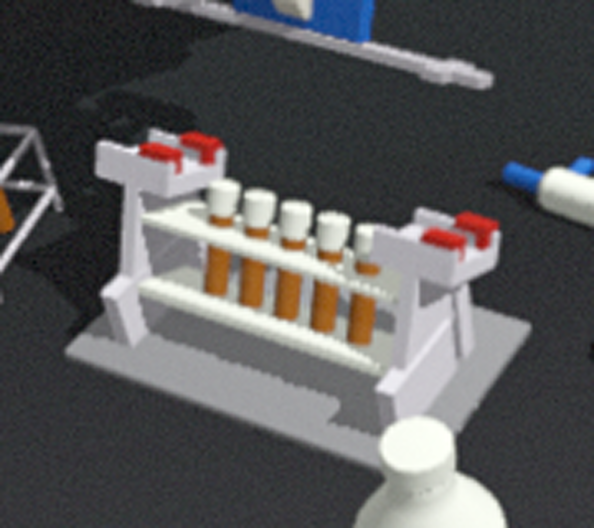

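The wrist view shows the bar unmoved in the grip, cross-piece still on rows 53–89, with the left red hooks at columns 286–308 and 349–374 just beyond it. The scene crop shows the bar clear above the rack. I check the lateral alignment against the hooks.

```bash
python3 - <<'E'
from m import *
o=observe();c=capture('wrist');T=np.array(c['T_tool_cam'])
D=R.from_euler('ZY',[-.7,-25],degrees=True).as_matrix();o0=np.array([.5695,-.2465,.105])
for b in blobs(mask(c,'red'),(250,20,420,120),20):
    print(b[0],b[1],b[2].min(0),b[2].max(0))
    for px in((b[2].min(0)[0],b[1][1]),(b[2].max(0)[0]+1,b[1][1]),(b[1][0],b[2].min(0)[1]),(b[1][0],b[2].max(0)[1]+1)):
        oo,d=rays(c,[px],o); q=(oo-o0)@D; e=d[0]@D; print((q+e*((.015-q[2])/e[2]))[:2].round(4))
E
```

```text
372 [295.66129032  44.74193548] [284  37] [307  52]
[-0.0276  0.1079]
[-0.0123  0.1079]
[-0.0201  0.1124]
[-0.0203  0.1031]
404 [359.26485149  44.68564356] [347  37] [372  52]
[0.0124 0.1079]
[0.0289 0.1079]
[0.0201 0.1124]
[0.0203 0.1031]
```

>>> {"op": "jog_arm", "data": {"series": [[[0.015,0,-0.02,-0.002,-0.003,0,1],[0.03,0,-0.05,-0.002,-0.003,0,1],[0.045,0,-0.08,-0.002,-0.003,0,1],[0.06,0,-0.115,-0.002,-0.003,0,1],[0.077,0,-0.15,-0.002,-0.003,0,1],[0.093,0,-0.185,-0.002,-0.003,0,1],[0.108,0,-0.215,-0.002,-0.003,0,1],[0.118,0,-0.238,-0.002,-0.003,0,1],[0.123,0,-0.25,-0.002,-0.003,0,1],[0.123,0,-0.25,-0.002,-0.003,0,1]]], "grip_force": 50}}

```text
t: 8.45
tcp_pos: [0.5578, -0.2662, 0.133]
tcp_rot: [179.9, -25.1, -0.6]
ft_force: [-0.0, 0.6, -0.7]
finger_gap: 0.126
```

```bash
python3 plan.py -.022 0; python3 - <<'E'
from m import *
c=capture('wrist');s=capture('scene')
a=cv2.resize(c['img'][0:240,200:460],(480,443)); b=cv2.resize(s['img'][150:280,150:300],None,fx=3.4,fy=3.4,interpolation=cv2.INTER_CUBIC)[:443,:320] if 0 else cv2.resize(s['img'][155:275,150:235],(314,443),interpolation=cv2.INTER_CUBIC)
cv2.imwrite('pics/d4.png',np.hstack([a,b])[:,:,::-1])
E
```

```text
at [ 0.5578 -0.2662  0.133 ] [179.94 -25.1   -0.61] F [-0.   0.6 -0.7] target [ 0.5631 -0.2674  0.1181] shift/.3 [ 0.0177 -0.004  -0.0494] rot/45 [ 0.0012  0.0021 -0.0015]
bar est. in deck [ 0.0015 -0.0209  0.0157]
```

View pics/d4.png

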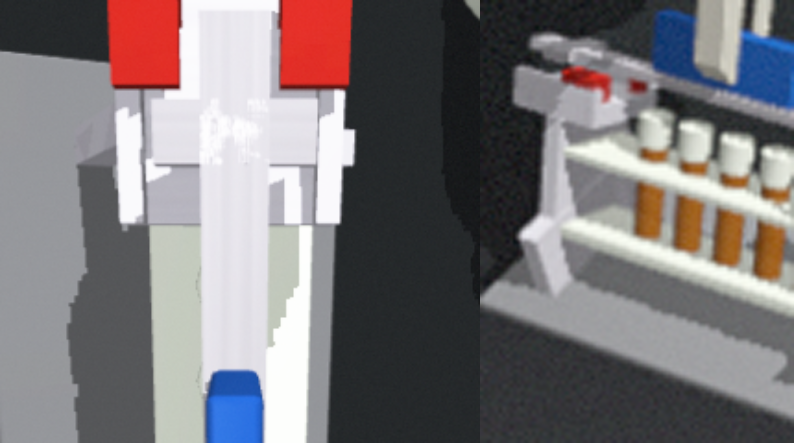

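The left half shows the left cross-piece centred between the slot walls and short of the red hooks. The right half shows the right cross-piece above its slot. Lowering gently along the normal.

>>> {"op": "jog_arm", "data": {"series": [[[0.001,-0.003,-0.004,0.001,0.002,-0.0015,1],[0.003,-0.003,-0.01,0.001,0.002,-0.0015,1],[0.006,-0.003,-0.016,0.001,0.002,-0.0015,1],[0.009,-0.003,-0.022,0.001,0.002,-0.0015,1],[0.011,-0.003,-0.028,0.001,0.002,-0.0015,1],[0.013,-0.003,-0.033,0.001,0.002,-0.0015,1],[0.015,-0.003,-0.038,0.001,0.002,-0.0015,1],[0.016,-0.003,-0.042,0.001,0.002,-0.0015,1],[0.016,-0.003,-0.042,0.001,0.002,-0.0015,1]]], "grip_force": 50}}

```text
t: 9.45
tcp_pos: [0.5626, -0.2673, 0.1211]
tcp_rot: [180.0, -25.0, -0.7]
ft_force: [-0.2, 0.5, -1.6]
finger_gap: 0.125
```

```bash
python3 plan.py -.022 0
```

```text
at [ 0.5626 -0.2673  0.1211] [179.96 -25.05  -0.69] F [-0.2  0.5 -1.6] target [ 0.5631 -0.2674  0.1181] shift/.3 [ 0.0016 -0.0005 -0.0098] rot/45 [0.0009 0.0011 0.0002]
bar est. in deck [ 0.0008 -0.0219  0.0029]
```

>>> {"op": "jog_arm", "data": {"series": [[[0.001,0,-0.003,0,0,0,1],[0.002,0,-0.005,0,0,0,1],[0.003,0,-0.007,0,0,0,1],[0.003,0,-0.008,0,0,0,1],[0.003,0,-0.008,0,0,0,1]]]}}

```text
t: 9.95
tcp_pos: [0.5635, -0.2673, 0.1186]
tcp_rot: [180.0, -25.0, -0.7]
ft_force: [0.9, -0.6, -1.7]
finger_gap: 0.13
```

```bash
python3 plan.py -.022 0
```

```text
at [ 0.5635 -0.2673  0.1186] [179.96 -25.04  -0.69] F [ 0.9 -0.6 -1.7] target [ 0.5631 -0.2674  0.1181] shift/.3 [-0.0014 -0.0006 -0.0016] rot/45 [0.0008 0.001  0.0001]
bar est. in deck [ 0.0006 -0.0218  0.0003]
```

>>> {"op": "jog_arm", "data": {"series": [[[0.001,0,-0.002,0,0,0,1],[0.002,0,-0.004,0,0,0,1],[0.002,0,-0.005,0,0,0,1],[0.002,0,-0.005,0,0,0,1],[0.002,0,-0.005,0,0,0,1]]]}}

```text
t: 10.45
tcp_pos: [0.5639, -0.2673, 0.1181]
tcp_rot: [179.9, -25.0, -0.7]
ft_force: [-13.5, 4.7, 10.5]
finger_gap: 0.124
```

```bash
python3 plan.py -.022 0
```

```text
at [ 0.5639 -0.2673  0.1181] [179.94 -25.04  -0.67] F [-13.5   4.7  10.5] target [ 0.5631 -0.2674  0.1181] shift/.3 [-0.0027 -0.0004  0.    ] rot/45 [ 0.0012  0.001  -0.0002]
bar est. in deck [ 0.0007 -0.0219 -0.0004]
```

Contact is about 17 N along the normal at the computed seat height, and the bar has been held in the lay position. I back off slightly and slide left.

>>> {"op": "jog_arm", "data": {"series": [[[-0.002,0,0.001,0,0,0,1],[-0.002,0,0.001,0,0,0,1],[-0.002,0.008,0.001,0,0,0,1],[-0.002,0.018,0.001,0,0,0,1],[-0.002,0.028,0.001,0,0,0,1],[-0.002,0.038,0.001,0,0,0,1],[-0.001,0.048,0.001,0,0,0,1],[-0.001,0.056,0.001,0,0,0,1],[-0.001,0.063,0.001,0,0,0,1],[-0.001,0.063,0.001,0,0,0,1]]]}}

```text
t: 11.45
tcp_pos: [0.5637, -0.2482, 0.1185]
tcp_rot: [179.9, -25.0, -0.7]
ft_force: [-0.0, 0.5, -1.7]
finger_gap: 0.127
```

```bash
python3 plan.py 0 0
```

```text
at [ 0.5637 -0.2482  0.1185] [179.94 -25.05  -0.65] F [-0.   0.5 -1.7] target [ 0.5634 -0.2454  0.1181] shift/.3 [-0.001   0.0091 -0.0011] rot/45 [ 0.0012  0.001  -0.0005]
bar est. in deck [ 0.0004 -0.0027  0.0002]
```

Free sliding. The remaining few millimetres to the stop go in gently.

>>> {"op": "jog_arm", "data": {"series": [[[0,0.003,-0.001,0,0,0,1],[0,0.005,-0.001,0,0,0,1],[0,0.007,-0.001,0,0,0,1],[0,0.009,-0.001,0,0,0,1],[0,0.01,-0.001,0,0,0,1],[0,0.01,-0.001,0,0,0,1]]]}}

```text
t: 12.05
tcp_pos: [0.5636, -0.2458, 0.1182]
tcp_rot: [179.9, -25.1, -0.7]
ft_force: [0.3, -5.8, -2.3]
finger_gap: 0.124
```

```bash
python3 plan.py 0 0
```

```text
at [ 0.5636 -0.2458  0.1182] [179.87 -25.05  -0.65] F [ 0.3 -5.8 -2.3] target [ 0.5634 -0.2454  0.1181] shift/.3 [-0.0008  0.0011 -0.    ] rot/45 [0.0026 0.0011 0.0002]
bar est. in deck [ 0.0002 -0.0003 -0.0001]
```

The stop is reached: −5.8 N in y, and the bar is within 0.5 mm of home. I release, then retreat along the normal.

>>> {"op": "jog_arm", "data": {"series": [[[0,-0.001,0,0,0,0,0.6],[0,-0.001,0,0,0,0,0.3],[0,-0.001,0,0,0,0,0],[0,-0.001,0,0,0,0,0],[0,-0.001,0,0,0,0,0],[0,-0.001,0,0,0,0,0],[0,-0.001,0,0,0,0,0],[0,-0.001,0,0,0,0,0]]]}}

```text
t: 12.85
tcp_pos: [0.5636, -0.2461, 0.1182]
tcp_rot: [179.9, -25.0, -0.7]
ft_force: [-0.1, -0.1, 1.0]
finger_gap: 0.5
```

>>> {"op": "jog_arm", "data": {"series": [[[-0.007,0,0.015,0,0,0,0],[-0.02,0,0.045,0,0,0,0],[-0.04,0,0.085,0,0,0,0],[-0.065,0,0.14,0,0,0,0],[-0.1,0,0.21,0,0,0,0],[-0.13,0,0.28,0,0,0,0],[-0.16,0,0.35,0,0,0,0],[-0.19,0,0.41,0,0,0,0],[-0.2,0,0.43,0,0,0,0],[-0.2,0,0.43,0,0,0,0]]]}}

```text
t: 13.85
tcp_pos: [0.5035, -0.2463, 0.2487]
tcp_rot: [179.8, -25.2, -0.6]
ft_force: [0.4, -0.3, -0.2]
finger_gap: 0.502
```

```bash
python3 - <<'E'
from m import *
o=observe();print(o['tcp_pos'],o['ft_force'],o['finger_gap'])
c=capture('wrist');s=capture('scene')
D=R.from_euler('ZY',[-.7,-25],degrees=True).as_matrix();o0=np.array([.5695,-.2465,.105])
b=max(blobs(mask(c,'blue'),(240,80,420,480),200),key=lambda q:q[0])
oo,d=rays(c,b[2],o);q=(oo-o0)@D;e=d@D;w=q+e*((.04-q[2])/e[:,2])[:,None]
print('handle',b[0],b[2].min(0),b[2].max(0),cv2.minAreaRect((w[:,:2]*1000).astype(np.float32)),w.min(0),w.max(0))
A=cv2.resize(c['img'],(500,375)); B=cv2.resize(s['img'][150:280,150:300],(433,375),interpolation=cv2.INTER_CUBIC)
cv2.imwrite('pics/e5.png',np.hstack([A[:,100:460],B])[:,:,::-1])
E
```

```text
[ 0.50345486 -0.24631957  0.24871555] [ 0.36233423 -0.25968781 -0.2170827 ] 0.5017791044178171
handle 1685 [318 171] [332 285] ((-0.20664167404174805, 1.3637046813964844), (10.926918983459473, 89.96842193603516), 0.2239789217710495) [-0.00559253 -0.04360193  0.04      ] [0.0054293 0.0463344 0.04     ]
```

View pics/e5.png

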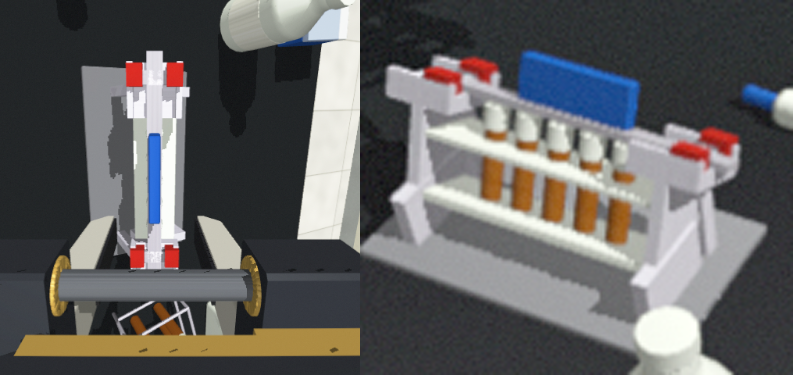

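Both views show the bar seated with its cross-pieces under the red hooks and the gripper clear. The measured bar centre is at deck (-0.2, +1.4) mm, turned 0.2°. Handing in.

```bash
python3 -c "
from rig import *
print(observe()['t'],abs(observe()['dq']).max()); print(close_job())"
```

```text
13.95 0.8415103385674819
the job is handed in; nothing more can be done
None
```

The bar is in the rack: I picked it up by the blue handle and laid it into the open halves of both slots. I then slid it 22 mm left to the stops and let go. The job was handed in at about 14 s of the 48 s allowed; no verdict is reported.

- **Laying down:** the bar met the seat at the computed height, with a contact force of about 17 N. By the arm's measured pose it was at deck y = -21.9 mm and held there.
- **Sliding home:** it moved freely and reached the stops with -5.8 N in y, at y = -0.3 mm by the arm's pose.
- **After release:** the wrist camera put the bar's centre at deck x = -0.2, y = +1.4 mm, turned 0.2°. Both views show the strip passing between both pairs of red hooks. The gripper was clear, with no force beyond noise.

The arm and the camera differ by about 1.7 mm along the slot. That is within the 2 mm calibration and the 5 mm tolerance. I did not measure height and slope separately after release. I did not re-measure the bottles, beaker and pipette afterwards; the force readings gave no sign of hitting any of them.

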